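Hold a power module flush on the sloping contact stage of a test console

TASK

Push the blue door of the grey test console shut until it seats on its catch. Then pick up the power module by its heat sink, tilt it to the slope of the console's aluminium stage, set it flush between the black rails and push it down on the sprung contact pins until its base lies flat on the stage all over. Finish while still gripping it and holding it pressed there, pins fully in; do not let go, and do not knock the multimeter or the small card box about.

Things in the scene. Friction and masses are not known exactly. Their poses are not given: they have to be found in the camera images.
- console: Grey sheet-metal test console, 180 mm deep (x) x 190 wide (y) x 90 high, fixed. Origin: centre of its underside, on the table; its -x side faces the robot, give or take its yaw. Blue door in its front, tilting aluminium stage on its top. It tests only with the door shut: a sprung interlock plunger pushes the door ajar unless the catch holds it.
- door (a joint): Blue door, 118 mm wide x 62 high x 6 thick, lower edge 13 mm above the table, vertical hinge at its left (+y) edge, opens towards the robot. Rad: 0 = shut against its stop, on the catch; grows as it opens. It swings freely and stays where left; from 0.13 to 0.07 rad it must pass a sprung roller catch (up to 15 N at the push pad), then goes easily to its stop, where the catch keeps it shut.
- door_hinge (a point): Point on the door's hinge axis, at half the door's height (44 mm above the table), in the plane of the console's front. Belongs to the console: axes as the console's (x away from the robot, y to its left, z up).
- door_pad (a point): Centre of the black ribbed push pad on the door's outer face, 100 mm from the hinge axis and 44 mm above the table; moves with the door, its -x axis points out of the outer face.
- stage (a joint): Slope of the stage, rad: 0 = level, grows as its far edge is raised (hinge along the console's y, 15 mm behind the front and 98 mm above the table). Set to between 0.25 and 0.52 and clamped: it does not yield to pushing.
- stage_face (a point): Nest middle on the stage's flat top face, 80 mm up the slope from the stage hinge: x up the slope, away from the robot; y to its left; z out of the face. Plate 148 x 156 x 10 mm. Black rails 5 mm high stand 32 mm to either side (inner faces), a black ledge 5 mm high crosses 44 mm down the slope: 4 mm to spare at each side and below; upper end open.
- contacts (a joint): Six brass sprung contact pins in one block at the nest's middle (24 x 14 mm between outer pins), rising about 4 mm out of the stage face. 0 = fully out, grows as they are pressed in, in m, 0.004 at most; 1.5 N to start, 7.5 N fully in. They lift the module off again if it is not held down.
- module: Power module, 110 to 220 g, loose, base down on a 2 mm mat: black base plate 80 mm (x) x 56 (y) x 6 thick; centred on it an aluminium finned heat sink 70 (x) x 34 (y) x 28 high; 34 mm high in all. Origin: centre of its underside; z up. Either end may be uphill, but the long side goes up the slope. Grip it across the heat sink's 34 mm.
- multimeter: Yellow and black hand multimeter, 155 x 78 x 48 mm, lying loose to the right of the mat; leave it alone. Origin: centre of its underside.
- box_plain_c: Small white folded card box with a tan band, 60 x 48 x 24 mm, loose on the table to the left of the console; leave it alone. Origin: centre of its underside.

How it is judged:
By the outcome, as a careful person would: the job done as asked, in the order asked, and still so for the second after the job is handed in, while the arm keeps its last pose, push and grip.
It also fails if it takes over 54 s, if anything falls off the work surface, if the arm or the gripper's body presses on something with over 40 N, if the wrist force passes 120 N, or if a joint passes its speed limit or range.

ROBOT

A 7-joint arm with a two-finger parallel gripper is mounted at the origin on a cart in front of the work surface, level with it; the furniture and walls round the work are solid. World frame = base frame: x ahead of the robot, y to its left, z up, the work surface at z = 0. Lengths are in m, angles in rad, forces in N, time in s.
With the tool pointing down it reaches from about 0.425 to 0.925 m from the base axis. Payload 6.8 kg.
Tool frame: the origin (TCP) lies midway between the tips of the shut fingers; the grasp point (between the pads) lies 19 mm behind it; z points along the fingers, y is the line along which they close (so a half turn about z gives the same grasp; the last joint's range is limited). The gripper opens to 85 mm and grips with 20 to 120 N. Pads are 22 mm wide; open, the fingers measure 114 mm over their backs; the gripper's body (76 mm by 85 mm) begins 54 mm behind the grasp point. The pads swing forward as they close: fully open they stand 13 mm farther back than shut.
Start: joints at [-1.446, 0.477, 0.022, 1.555, -0.011, 1.109, -0.083], TCP at [0.156, 0.657, 0.231] pointing down, gripper open.
Joint ranges: [-2.96, 2.96], [-0.34, 2.1], [-1.41, 1.46], [0.24, 2.44], [-1.37, 4.51], [0.17, 1.92], [-2.96, 2.96]. Speed limits (rad/s): [2.39, 2.39, 3.14, 3.14, 3.14, 3.14, 3.14].

INTERFACE

Orientations are given as a rotation vector (axis times angle).
In Python, from bench import status, vision, r gives the robot as it stands. The module is installed in compiled form; this text tells all that it offers.
- The arm moves only by the shell command python3 -m handwheel 'ROWS' [OPENING] [FORCE]. ROWS is JSON, a list of rows, each an object with "dp": the shift along the tool's x, y, z in m, a list of three; "delta_rot": the turn, a rotation vector about the tool's x, y, z in rad, a list of three. In form: [{"dp": [x, y, z], "delta_rot": [rx, ry, rz]}, ...]. A call has 1 to 12 rows; each row is the pose to reach, as a shift and turn from the pose commanded when the call began, along the tool's axes at that moment; what a row does not reach only later rows make up. A row lasts 1/8 s, in which the tool goes at most 62.5 mm and 10.7 degrees, less where a joint would pass 70% of its speed; a pose out of reach is approached as far as the arm can. A call with a gripper value outside its range is refused whole. OPENING is the opening, from 0 (shut) to 1 (fully open), set as the call begins (- or left out, the last holds). The fingers move at their own pace and stop on an object; FORCE is the grip in N (left out, the last holds). Time passes only in rows, so rows that repeat a pose let the fingers close. It gives the time, the measured TCP pose, the force, the opening and the grip force at its end, in the units of the state.
- status.get_obs(): the state, without advancing time (a new reading comes with each control period).
- vision.grab_frame(name): name is "side" or "top" or "wrist"; returns a dict with "img" (420x560x3 uint8, blue, green, red), "fovy" (degrees; the focal length in pixels is half the picture's height over the tangent of half this angle, whatever the lens; pixels are square), "cx", "cy" (the principal point, pixels), "distortion" ([k1, k2, p1, p2, k3] as OpenCV has them; the pictures are not rectified), "world_from_camera" (4x4, takes a point from camera to world coordinates). Camera axes: x right, y up, looking along -z (the intrinsics and any distortion apply to the point x, -y, -z); pixel columns grow to the right and rows downward; lengths in m; the calibration is good to about 2 mm. A picture is of the moment at which its call begins. There is no depth.
- r.hand_in(): hands the job in; it is judged then, once.
The state is a dict: "clock": time; "joints": joint angles; "qvel": joint speeds; "tau": joint torques, N m; "tcp_pos": TCP position; "orientation": TCP orientation; "contact_force": force on the tool from outside, world axes, zero at the start; "moment": the same for the moment, N m; "grip_width": finger opening in m; "gripper_force": force on a finger pad.
Only numpy, scipy, OpenCV 4.12 (cv2) and the standard library are available. Lean on these libraries where they do the work, as an engineer would, in place of code of your own. Each camera call takes 0.05 s, during which the arm holds its last target. There are 200 camera calls.

## Working session

There is one attempt and no reset: what is moved stays moved. The work goes in short steps, Python scripts to look and compute and a shell command to move; the robot and the scene stay as the last step left them, time stands still between calls to the robot, and variables do not carry over. Pictures are saved under pics/ and viewed, at most 10 in all, crops included, and the job is handed in when it is done.

```bash
mkdir -p pics; ls
python3 - <<'E'
from bench import status, vision, r
import cv2,pickle
o=status.get_obs(); print(o)
F={}
for n in("side","top","wrist"):
    f=vision.grab_frame(n);F[n]=f
    print(n,f["fovy"],f["cx"],f["cy"],f["distortion"],f["world_from_camera"])
    cv2.imwrite(f"pics/{n}0.png",f["img"])
pickle.dump(F,open("f0.pkl","wb"))
E
```

```text
pics
{'clock': 0.0, 'joints': array([-1.44609802,  0.47785024,  0.02233562,  1.55644551, -0.01151962,
        1.10929315, -0.08308978]), 'qvel': array([ 0.00049284,  0.00050185,  0.00046427, -0.00037889, -0.00023914,
       -0.00047101,  0.00082142]), 'tau': array([ 1.16585703e-03, -5.96456087e+01,  1.60751615e+00, -2.81200129e+01,
        1.24338051e-02,  9.18196019e-03,  1.05726917e-05]), 'tcp_pos': array([0.15559337, 0.6562151 , 0.23029452]), 'orientation': array([-3.64800421e-01, -3.12024234e+00,  2.93078664e-03]), 'contact_force': array([ 0.12672175, -0.24327865, -0.27435583]), 'moment': array([0.0255512 , 0.02761625, 0.03773675]), 'gripper_force': 0.0, 'grip_width': 0.0850739247359474}
side 45.966944983616884 286.7022191777775 216.25035284342093 [0.0067686 0.        0.        0.        0.       ] [[-0.99333361 -0.0872604   0.07532573  0.60507413]
 [ 0.11422181 -0.65692767  0.74525124  1.07495377]
 [-0.01554736  0.74888695  0.66251537  1.02211754]
 [ 0.          0.          0.          1.        ]]
top 57.629223810478166 279.08271528462774 211.69692999371028 [-0.08250608  0.          0.          0.          0.        ] [[-0.07055635  0.973393   -0.21800889  0.26831556]
 [-0.99750385 -0.06946472  0.01267725  0.01653133]
 [-0.00280398  0.21835917  0.97586444  1.2334626 ]
 [ 0.          0.          0.          1.        ]]
wrist 70.83770232686634 277.103295948394 212.48677957982994 [-0.02374978  0.          0.          0.          0.        ] [[ 0.23015811 -0.92053526 -0.31566135  0.07428878]
 [ 0.97315247  0.21730288  0.07585334  0.67530893]
 [-0.00123156 -0.32464488  0.94583518  0.37254391]
 [ 0.          0.          0.          1.        ]]
```

View pics/side0.png

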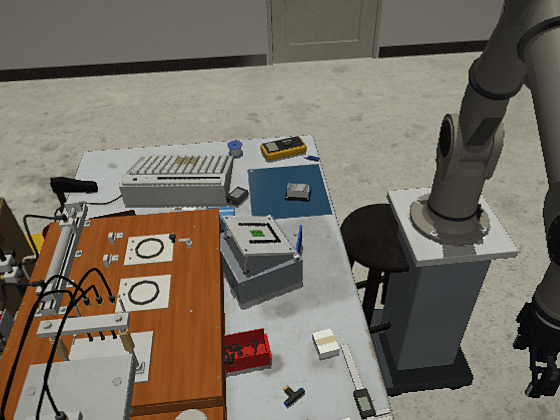

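View pics/top0.png

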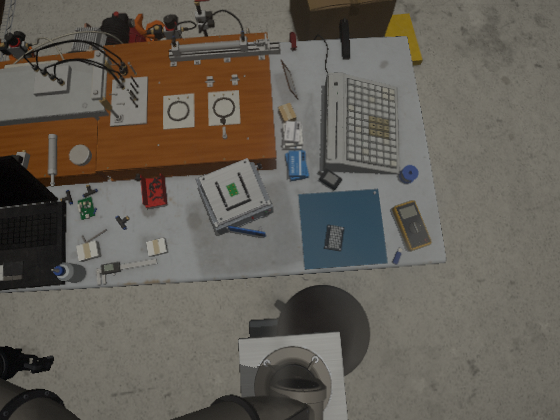

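The side view shows the console at about (262,255), its blue door edge at (299,240) and the module at (298,191). In the top view the console is at (234,193), the door at (246,231) and the module at (334,237). I'll enlarge these areas.

```bash
cat > h.py <<'E'
import numpy as np,cv2
from scipy.spatial.transform import Rotation as R
def K(f):
    h=f["img"].shape[0]; fl=h/2/np.tan(np.radians(f["fovy"])/2)
    return np.array([[fl,0,f["cx"]],[0,fl,f["cy"]],[0,0,1.]])
def rays(f,px):
    px=np.asarray(px,float).reshape(-1,1,2)
    u=cv2.undistortPoints(px,K(f),np.array(f["distortion"],float))[:,0]
    T=np.array(f["world_from_camera"]); d=np.c_[u[:,0],-u[:,1],-np.ones(len(u))]@T[:3,:3].T
    return T[:3,3],d/np.linalg.norm(d,axis=1)[:,None]
def onz(f,px,z):
    o,d=rays(f,px); return o+d*((z-o[2])/d[:,2])[:,None]
def onplane(f,px,p,n):
    o,d=rays(f,px); return o+d*(((p-o)@n)/(d@n))[:,None]
def tri(f1,p1,f2,p2):
    o1,d1=rays(f1,p1);o2,d2=rays(f2,p2);out=[]
    for a,b in zip(d1,d2):
        s=np.linalg.lstsq(np.c_[a,-b],o2-o1,rcond=None)[0]
        A,B=o1+s[0]*a,o2+s[1]*b; out.append(np.r_[(A+B)/2,np.linalg.norm(A-B)])
    return np.array(out)
def proj(f,P):
    T=np.linalg.inv(f["world_from_camera"]); c=np.atleast_2d(P)@T[:3,:3].T+T[:3,3]
    c=c*[1,-1,-1]
    return cv2.projectPoints(c,np.zeros(3),np.zeros(3),K(f),np.array(f["distortion"],float))[0][:,0]
def crop(img,x0,y0,x1,y1,s,name):
    cv2.imwrite(name,cv2.resize(img[y0:y1,x0:x1],None,fx=s,fy=s,interpolation=cv2.INTER_CUBIC))
E
python3 - <<'E'
import pickle,numpy as np,cv2;from h import *
F=pickle.load(open("f0.pkl","rb"))
a=F["top"]["img"][150:260,190:360]; b=F["side"]["img"][170:310,215:325]
a=cv2.resize(a,None,fx=4.5,fy=4.5,interpolation=cv2.INTER_CUBIC);cv2.imwrite("pics/tc.png",a)
b=cv2.resize(b,None,fx=4.2,fy=4.2,interpolation=cv2.INTER_CUBIC);cv2.imwrite("pics/sc.png",b)
print(a.shape,b.shape)
E
```

```text
(495, 765, 3) (588, 462, 3)
```

View pics/tc.png

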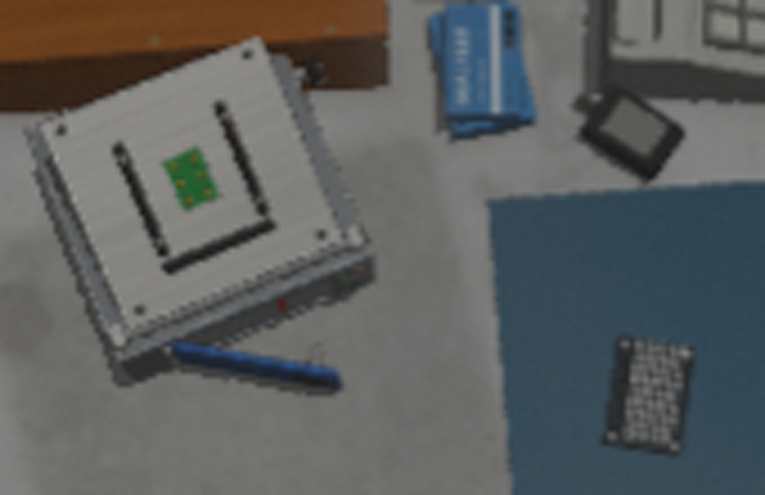

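View pics/sc.png

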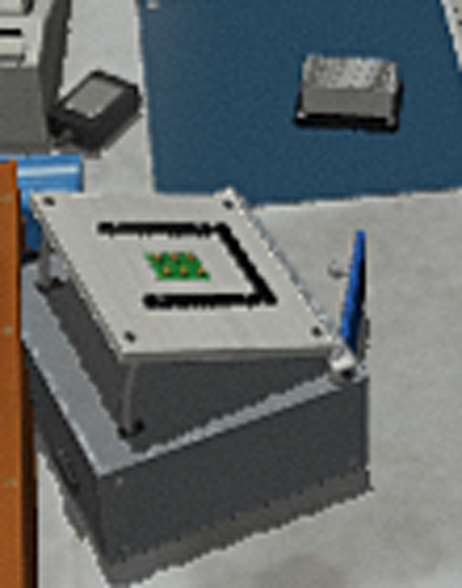

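The crops show the stage screws, U rail, green pin block (top crop 190,178; side crop 177,265), the door ajar by roughly 30° (top crop from 175,347 to 338,378) and the module (top crop centre about 650,395). I'll triangulate these.

Run:
```python
import pickle,numpy as np,cv2;from h import *
np.set_printoptions(precision=4,suppress=True)
F=pickle.load(open("f0.pkl","rb"));t,s=F["top"],F["side"]
T=lambda p:(np.array(p,float)+.5)/4.5-.5+[190,150]
S=lambda p:(np.array(p,float)+.5)/4.2-.5+[215,170]
names=["scr far+y","scr far-y","scr near-y","scr near+y","green","railend+y","railend-y"]
tp=T([(62,130),(247,55),(320,235),(140,310),(190,178),(118,147),(219,105)])
sp=S([(130,337),(48,203),(228,204),(318,331),(177,265),(150,300),(103,228)])
P=tri(t,tp,s,sp)
for n,p in zip(names,P):print(n,p)
q=P[:4,:3];c=q.mean(0);n=np.linalg.svd(q-c)[2][2];n*=np.sign(n[2])
print("centre",c,"n",n,"slope",np.arccos(n[2]),"yaw-n",np.arctan2(-n[1],-n[0]))
up=(q[0]+q[1]-q[2]-q[3])/2;lf=(q[0]+q[3]-q[1]-q[2])/2
print("up",up,np.linalg.norm(up),"yaw",np.arctan2(up[1],up[0]),"left",lf,np.linalg.norm(lf),np.arctan2(-lf[0],lf[1]),"slope",np.arctan2(up[2],np.hypot(*up[:2])))
# door mask top
img=t["img"];hsv=cv2.cvtColor(img,cv2.COLOR_BGR2HSV)
m=((hsv[...,0]>100)&(hsv[...,0]<125)&(hsv[...,1]>150)&(hsv[...,2]>60)).astype(np.uint8)
m[:220]=0;m[245:]=0;m[:,:220]=0;m[:,275:]=0
pts=np.argwhere(m)[:,::-1];print(len(pts),pts.min(0),pts.max(0))
rc=cv2.minAreaRect(pts.astype(np.float32));print(rc)
w=onz(t,pts,.075);vx=np.linalg.svd(w[:,:2]-w[:,:2].mean(0))[2][0];print("door dir",vx,np.arctan2(*vx[::-1]),"ends",w[w[:,1].argmin()],w[w[:,1].argmax()])
# module: base corners on z=.008 (mat 2 + plate 6), heat sink top
b=T([(622,338),(692,348),(680,452),(605,442)])
B=onz(t,b,.008);print("base",B,B.mean(0),np.linalg.norm(B-np.roll(B,-1,0),axis=1))
h=(B[0]+B[1]-B[2]-B[3]);print("yaw",np.arctan2(h[1],h[0]))
hs=T([(637,338),(692,348),(680,447),(627,440)])
print("sink top",onz(t,hs,.036),onz(t,hs,.036).mean(0))
```

```text
scr far+y [0.6219 0.218  0.1634 0.0022]
scr far-y [0.6657 0.0943 0.1631 0.0005]
scr near-y [0.5521 0.0553 0.1146 0.0013]
scr near+y [0.5084 0.1785 0.1141 0.0033]
green [0.59   0.1379 0.1417 0.0016]
railend+y [0.609  0.1826 0.1576 0.0031]
railend-y [0.6336 0.115  0.1573 0.0021]
centre [0.587  0.1365 0.1388] n [-0.3554 -0.1253  0.9263] slope 0.3863403161377139 yaw-n 0.33901467255553597
up [0.1136 0.0392 0.0489] 0.1297529538850008 yaw 0.3324402459538475 left [-0.0437  0.1234 -0.0001] 0.13092045738562347 0.34055610137837006 slope 0.38632919772169183
25 [230 226] [261 232]
((245.40672302246094, 229.48196411132812), (31.57530403137207, 0.9817795753479004), 10.954063415527344)
door dir [-0.2517 -0.9678] -1.825238897665103 ends [0.4673 0.0615 0.075 ] [0.4896 0.1561 0.075 ]
base [[ 0.4872 -0.1552  0.008 ]
 [ 0.4762 -0.2053  0.008 ]
 [ 0.4015 -0.1887  0.008 ]
 [ 0.4126 -0.1357  0.008 ]] [ 0.4444 -0.1712  0.008 ] [0.0513 0.0766 0.0542 0.0772]
yaw -0.23737243445547573
sink top [[ 0.4815 -0.1619  0.036 ]
 [ 0.4715 -0.2003  0.036 ]
 [ 0.4019 -0.1844  0.036 ]
 [ 0.4096 -0.1477  0.036 ]] [ 0.4411 -0.1736  0.036 ]
```

```bash
cat >> h.py <<'E'
def frame(yaw,pitch=0.,flip=False):
    """tool pointing down with tool x toward `yaw`; pitch>0 raises the nose of x (matches a slope)"""
    M=np.array([[1,0,0],[0,-1,0],[0,0,-1.]])
    if flip: M=M@np.diag([-1,-1,1])
    return (R.from_euler('z',yaw)*R.from_euler('y',-pitch)).as_matrix()@M
def go(p,Rt,o=None):
    from bench import status
    o=o or status.get_obs(); R0=R.from_rotvec(o["orientation"]).as_matrix()
    dp=R0.T@(np.array(p)-o["tcp_pos"]); dr=R.from_matrix(R0.T@Rt).as_rotvec()
    print("dp",dp.round(4),"rot",dr.round(4),"deg",np.degrees(np.linalg.norm(dr)).round(1),"mm",(np.linalg.norm(dp)*1e3).round(1)); return dp,dr
E
python3 - <<'E'
from h import *
from bench import status
o=status.get_obs();print(R.from_rotvec(o["orientation"]).as_matrix().round(3))
import pickle;F=pickle.load(open("f0.pkl","rb"))
T=np.array(F["wrist"]["world_from_camera"]);R0=R.from_rotvec(o["orientation"]).as_matrix()
print("cam in tool",(R0.T@(T[:3,3]-o["tcp_pos"])).round(3),(R0.T@T[:3,:3]).round(2))
for fl in(0,1): go((.42,.06,.2),frame(.337,0,fl))
t,s=F["top"],F["side"]
T_=lambda p:(np.array(p,float)+.5)/4.5-.5+[190,150]
S=lambda p:(np.array(p,float)+.5)/4.2-.5+[215,170]
print(tri(t,T_([(340,370)]),s,S([(360,232)])))
E
```

```text
[[-0.973  0.231 -0.   ]
 [ 0.231  0.973 -0.001]
 [-0.    -0.001 -1.   ]]
cam in tool [ 0.084 -0.001 -0.142] [[ 0.    0.95  0.32]
 [ 1.   -0.   -0.  ]
 [-0.    0.32 -0.95]]
dp [-0.3948 -0.5192  0.0313] rot [-4.0000e-04  1.8000e-03  2.5718e+00] deg 147.4 mm 653.0
dp [-0.3948 -0.5192  0.0313] rot [-1.400e-03 -3.000e-04 -5.698e-01] deg 32.6 mm 653.0
[[0.46506894 0.04921177 0.07402864 0.00404816]]
```

```bash
python3 -m handwheel '[{"dp":[-0.033,-0.043,0],"delta_rot":[0,0,0]},{"dp":[-0.066,-0.086,0],"delta_rot":[0,0,-0.05]},{"dp":[-0.099,-0.13,0],"delta_rot":[0,0,-0.1]},{"dp":[-0.132,-0.173,0],"delta_rot":[0,0,-0.15]},{"dp":[-0.165,-0.216,0],"delta_rot":[0,0,-0.2]},{"dp":[-0.198,-0.26,0],"delta_rot":[0,0,-0.27]},{"dp":[-0.23,-0.303,0],"delta_rot":[0,0,-0.34]},{"dp":[-0.263,-0.346,0],"delta_rot":[0,0,-0.41]},{"dp":[-0.296,-0.39,0],"delta_rot":[0,0,-0.48]},{"dp":[-0.329,-0.433,0],"delta_rot":[0,0,-0.57]},{"dp":[-0.362,-0.476,0],"delta_rot":[0,0,-0.57]},{"dp":[-0.395,-0.519,0.01],"delta_rot":[0,0,-0.57]}]' 0 40
python3 - <<'E'
from bench import status,vision
import cv2,pickle
f=vision.grab_frame("wrist");pickle.dump(f,open("f1.pkl","wb"));cv2.imwrite("pics/w1.png",f["img"]);o=status.get_obs();print(o["clock"],o["tcp_pos"],o["joints"])
E
```

```text
clock: 1.65
tcp_pos: [0.4213, 0.0592, 0.2219]
orientation: [-0.527, 3.095, 0.001]
contact_force: [0.8, 0.6, 0.3]
grip_width: 0.0001
gripper_force: 0.0
1.7 [0.42248191 0.05234766 0.22073907] [-0.66065218  0.06015673  0.40993794  2.15240694 -0.02643128  0.93328369
  1.66533095]
```

View pics/w1.png

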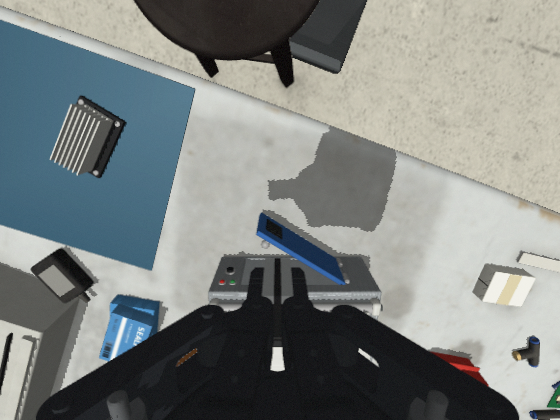

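The wrist view (robot side up) shows the door from about (260,213) to (345,282), its black pad near (274,231), and the module at (88,137). A crop will give door corners.

Run:
```python
import pickle;from h import *
f=pickle.load(open("f1.pkl","rb"));crop(f["img"],200,200,390,320,4,"pics/w1c.png")
```

```text
(no output)
```

View pics/w1c.png

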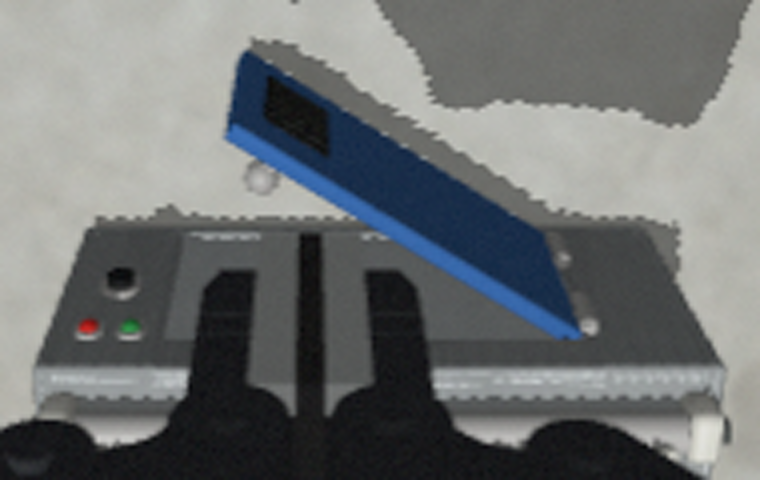

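The crop shows the front face's bottom edge (95,220)-(645,225), its top edge (35,368)-(722,368), the door's top strip (230,128)-(578,335), the pad centre (297,115) and the hinge knuckle (590,325).

Run:
```python
import pickle;from h import *
np.set_printoptions(precision=4,suppress=True)
f=pickle.load(open("f1.pkl","rb"));C=lambda p:(np.array(p,float)+.5)/4-.5+[200,200]
b=onz(f,C([(95,220),(645,225)]),0);t=onz(f,C([(35,368),(722,368)]),.09)
for q in(b,t):
    d=q[1]-q[0];print("front",q,np.linalg.norm(d),"yaw",np.arctan2(-d[0],d[1]),"mid",q.mean(0))
d=onz(f,C([(235,124),(575,328),(228,137),(560,337)]),.075);print("door",d)
for a,c in((0,1),(2,3)):
    e=d[a]-d[c];print(np.linalg.norm(e),np.arctan2(e[1],e[0]))
print("knuckle",onz(f,C([(590,325)]),.07),onz(f,C([(565,258)]),.02))
print("pad",onz(f,C([(297,115)]),.044))
# module, sink-top ends: rough
```

```text
front [[0.5429 0.0235 0.    ]
 [0.4822 0.2027 0.    ]] 0.18916019410086876 yaw 0.3270262336420433 mid [0.5125 0.1131 0.    ]
front [[0.5418 0.0222 0.09  ]
 [0.4802 0.1983 0.09  ]] 0.18657075643759705 yaw 0.3365415926677125 mid [0.511  0.1103 0.09  ]
door [[0.462  0.0522 0.075 ]
 [0.4894 0.1622 0.075 ]
 [0.4661 0.0516 0.075 ]
 [0.4935 0.1593 0.075 ]]
0.11334795700337166 -1.815343559061982
0.11115421561974918 -1.819708959500817
knuckle [[0.4896 0.1681 0.07  ]] [[0.4942 0.1734 0.02  ]]
pad [[0.4661 0.0707 0.044 ]]
```

Run:
```python
from h import *
H=np.array([.492,.168])
def tcp(phi,off,z=.058):
    a=-1.235-phi;d=np.array([np.cos(a),np.sin(a)]);n=-np.array([np.cos(.335-phi),np.sin(.335-phi)])
    p=H+.098*d+off*n;return np.r_[p,z]
Rt=frame(.335,0,True)
go(np.r_[tcp(.58,.035)[:2],.15],Rt);
for ph,off in((.58,.035),(.58,.012),(.45,.012),(.3,.012),(.2,.012),(.13,.012),(.07,.012),(0,.012),(0,.0)):
    print(ph,tcp(ph,off).round(4),end=' ');go(tcp(ph,off),Rt)
```

```text
dp [-0.0206  0.0238  0.0707] rot [-0.0028  0.0007 -0.0048] deg 0.3 mm 77.4
0.58 [0.4344 0.0814 0.058 ] dp [-0.0205  0.0241  0.1627] rot [-0.0028  0.0007 -0.0048] deg 0.3 mm 165.7
0.58 [0.4567 0.0758 0.058 ] dp [-0.0398  0.0116  0.1627] rot [-0.0028  0.0007 -0.0048] deg 0.3 mm 167.9
0.45 [0.4689 0.072  0.058 ] dp [-0.0502  0.004   0.1628] rot [-0.0028  0.0007 -0.0048] deg 0.3 mm 170.4
0.3 [0.4835 0.0696 0.058 ] dp [-0.0632 -0.003   0.1628] rot [-0.0028  0.0007 -0.0048] deg 0.3 mm 174.7
0.2 [0.4934 0.0693 0.058 ] dp [-0.0724 -0.0065  0.1628] rot [-0.0028  0.0007 -0.0048] deg 0.3 mm 178.3
0.13 [0.5003 0.0696 0.058 ] dp [-0.0791 -0.0084  0.1628] rot [-0.0028  0.0007 -0.0048] deg 0.3 mm 181.2
0.07 [0.5062 0.0703 0.058 ] dp [-0.0849 -0.0097  0.1628] rot [-0.0028  0.0007 -0.0048] deg 0.3 mm 183.9
0 [0.513  0.0715 0.058 ] dp [-0.0917 -0.0107  0.1628] rot [-0.0028  0.0007 -0.0048] deg 0.3 mm 187.2
0 [0.5243 0.0755 0.058 ] dp [-0.1037 -0.0107  0.1628] rot [-0.0028  0.0007 -0.0048] deg 0.3 mm 193.4
```

```bash
python3 -m handwheel '[{"dp":[-0.01,0.024,0.05],"delta_rot":[0,0,0]},{"dp":[-0.02,0.024,0.1],"delta_rot":[0,0,0]},{"dp":[-0.02,0.024,0.145],"delta_rot":[0,0,0]},{"dp":[-0.02,0.024,0.163],"delta_rot":[0,0,0]},{"dp":[-0.03,0.018,0.163],"delta_rot":[0,0,0]},{"dp":[-0.04,0.011,0.163],"delta_rot":[0,0,0]},{"dp":[-0.05,0.004,0.163],"delta_rot":[0,0,0]},{"dp":[-0.06,-0.002,0.163],"delta_rot":[0,0,0]},{"dp":[-0.07,-0.006,0.163],"delta_rot":[0,0,0]},{"dp":[-0.075,-0.007,0.163],"delta_rot":[0,0,0]},{"dp":[-0.075,-0.007,0.163],"delta_rot":[0,0,0]}]'
python3 -m handwheel '[{"dp":[-0.004,-0.001,0],"delta_rot":[0,0,0]},{"dp":[-0.008,-0.002,0],"delta_rot":[0,0,0]},{"dp":[-0.012,-0.003,0],"delta_rot":[0,0,0]},{"dp":[-0.012,-0.003,0],"delta_rot":[0,0,0]}]'
```

```text
clock: 3.08
tcp_pos: [0.4937, 0.079, 0.0583]
orientation: [-0.527, 3.097, -0.0]
contact_force: [0.6, 0.4, -0.9]
grip_width: -0.0004
gripper_force: 0.0
clock: 3.58
tcp_pos: [0.5005, 0.0794, 0.0572]
orientation: [0.526, -3.087, -0.001]
contact_force: [-11.1, -0.4, 7.0]
grip_width: -0.0001
gripper_force: 5.5
```

```bash
python3 -m handwheel '[{"dp":[-0.003,-0.001,0],"delta_rot":[0,0,0]},{"dp":[-0.006,-0.001,0],"delta_rot":[0,0,0]},{"dp":[-0.008,-0.002,0],"delta_rot":[0,0,0]},{"dp":[-0.008,-0.002,0],"delta_rot":[0,0,0]}]'
python3 -m handwheel '[{"dp":[-0.002,0,0],"delta_rot":[0,0,0]},{"dp":[-0.004,0,0],"delta_rot":[0,0,0]},{"dp":[-0.004,0,0],"delta_rot":[0,0,0]}]'
```

```text
clock: 4.08
tcp_pos: [0.5096, 0.0811, 0.0572]
orientation: [0.527, -3.088, -0.002]
contact_force: [-10.4, 1.7, 4.9]
grip_width: -0.0001
gripper_force: 4.8
clock: 4.45
tcp_pos: [0.5095, 0.081, 0.0568]
orientation: [0.525, -3.081, -0.002]
contact_force: [-21.8, -1.8, 14.2]
grip_width: 0.0001
gripper_force: 10.4
```

```bash
python3 -m handwheel '[{"dp":[0.03,0,0],"delta_rot":[0,0,0]},{"dp":[0.06,0,-0.02],"delta_rot":[0,0,0]},{"dp":[0.09,0.01,-0.07],"delta_rot":[0,0,0]},{"dp":[0.095,0.01,-0.12],"delta_rot":[0,0,0]},{"dp":[0.095,0.01,-0.165],"delta_rot":[0,0,0]},{"dp":[0.095,0.01,-0.165],"delta_rot":[0,0,0]}]' 1
python3 - <<'E'
from bench import vision
import pickle
from h import *
f=vision.grab_frame("wrist");pickle.dump(f,open("f2.pkl","wb"))
a=cv2.resize(f["img"][190:330,190:390],None,fx=3.2,fy=3.2,interpolation=cv2.INTER_CUBIC)
b=cv2.resize(f["img"][70:200,20:150],(448,448),interpolation=cv2.INTER_CUBIC)[:, :]
b=b[:a.shape[0]]; b=cv2.copyMakeBorder(b,0,a.shape[0]-b.shape[0],0,0,cv2.BORDER_CONSTANT)
im=np.hstack([a,b]);im=cv2.resize(im,None,fx=.73,fy=.73) if im.shape[1]>800 else im
print(im.shape,f["world_from_camera"][:3,3]);cv2.imwrite("pics/w2.png",im)
E
```

```text
clock: 5.2
tcp_pos: [0.4275, 0.0608, 0.2268]
orientation: [-0.526, 3.089, 0.004]
contact_force: [0.3, 0.2, -0.6]
grip_width: 0.0851
gripper_force: 0.0
(327, 794, 3) [0.3474773  0.03208671 0.36819554]
```

View pics/w2.png

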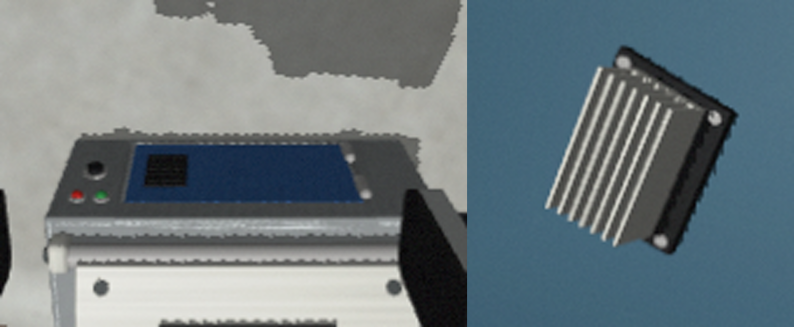

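The door is seated flush (blue panel 128–362, 145–202). In the right panel the sink's top corners are (598,68), (672,108), (617,244), (547,207) and three base corners are (622,47), (736,113), (672,252).

Run:
```python
import pickle;from h import *
np.set_printoptions(precision=4,suppress=True)
f=pickle.load(open("f2.pkl","rb"));s=130/448/.73
C=lambda p:((np.array(p,float)-[467.2,0])+.5)*[s,s]-.5+[20,70]
t=onz(f,C([(598,68),(672,108),(617,244),(547,207)]),.036);print(t.mean(0),np.linalg.norm(t-np.roll(t,-1,0),axis=1))
d=t[1]+t[0]-t[2]-t[3];print("yaw",np.arctan2(d[1],d[0]))
b=onz(f,C([(622,47),(736,113),(672,252)]),.008);print((b[0]+b[2])/2,np.linalg.norm(np.diff(b,axis=0),axis=1));d=b[1]-b[2];print(np.arctan2(d[1],d[0]))
for y in(-.23,): go((.443,-.173,.11),frame(y,0,True))
```

```text
[ 0.4437 -0.1689  0.036 ] [0.0331 0.069  0.033  0.0684]
yaw 2.9185001612546144
[ 0.4432 -0.1679  0.008 ] [0.0559 0.0778]
2.898045996466671
dp [ 0.062  -0.2261  0.1144] rot [0.0021 0.0046 0.5673] deg 32.5 mm 260.8
```

```bash
python3 -m handwheel '[{"dp":[0.01,-0.05,0],"delta_rot":[0,0,0.12]},{"dp":[0.022,-0.1,0.02],"delta_rot":[0,0,0.26]},{"dp":[0.036,-0.15,0.05],"delta_rot":[0,0,0.4]},{"dp":[0.05,-0.2,0.08],"delta_rot":[0,0,0.53]},{"dp":[0.06,-0.223,0.114],"delta_rot":[0,0,0.565]},{"dp":[0.06,-0.223,0.114],"delta_rot":[0,0,0.565]},{"dp":[0.06,-0.223,0.114],"delta_rot":[0,0,0.565]}]'
python3 - <<'E'
from h import *
from bench import vision
f=vision.grab_frame("wrist");cv2.imwrite("pics/w3.png",f["img"])
go((.4435,-.170,.008),frame(-.234,0,True))
import pickle;pickle.dump(f,open("f3.pkl","wb"))
E
```

```text
clock: 6.12
tcp_pos: [0.4418, -0.1696, 0.109]
orientation: [-0.356, -3.12, 0.0]
contact_force: [0.6, 0.5, 0.2]
grip_width: 0.0853
gripper_force: 0.0
dp [-0.0013 -0.0005  0.1016] rot [0.0003 0.0002 0.0079] deg 0.5 mm 101.6
```

View pics/w3.png

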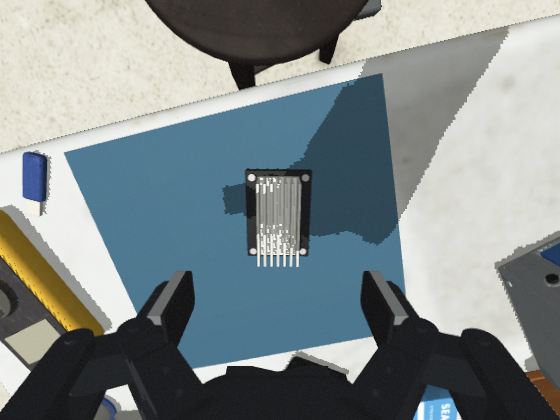

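The module sits at (247–311, 169–256), centred between the finger pads at about x=278 and square to them. Descend and grip.

```bash
python3 - <<'E'
import pickle;from h import *
f=pickle.load(open("f3.pkl","rb"));b=onz(f,[(246.5,169.5),(311,169.5),(310,256),(247,255)],.008);print(b.round(4),b.mean(0),np.linalg.norm(b-np.roll(b,-1,0),axis=1))
E
python3 -m handwheel '[{"dp":[-0.001,0,0.035],"delta_rot":[0,0,0.008]},{"dp":[-0.001,0,0.07],"delta_rot":[0,0,0.008]},{"dp":[-0.001,0,0.09],"delta_rot":[0,0,0.008]},{"dp":[-0.001,0,0.101],"delta_rot":[0,0,0.008]},{"dp":[-0.001,0,0.101],"delta_rot":[0,0,0.008]}]'
```

```text
[[ 0.399  -0.1862  0.008 ]
 [ 0.411  -0.134   0.008 ]
 [ 0.4894 -0.15    0.008 ]
 [ 0.4754 -0.206   0.008 ]] [ 0.44370297 -0.16907374  0.008     ] [0.05352842 0.07991854 0.05777439 0.07889396]
clock: 6.8
tcp_pos: [0.4434, -0.1697, 0.0086]
orientation: [0.367, 3.12, 0.001]
contact_force: [0.2, -0.1, 1.4]
grip_width: 0.0854
gripper_force: 0.0
```

```bash
python3 -m handwheel '[{"dp":[0,0,0],"delta_rot":[0,0,0]},{"dp":[0,0,0],"delta_rot":[0,0,0]},{"dp":[0,0,0],"delta_rot":[0,0,0]},{"dp":[0,0,0],"delta_rot":[0,0,0]},{"dp":[0,0,0],"delta_rot":[0,0,0]},{"dp":[0,0,0],"delta_rot":[0,0,0]},{"dp":[0,0,0],"delta_rot":[0,0,0]},{"dp":[0,0,0],"delta_rot":[0,0,0]}]' 0 70
python3 -m handwheel '[{"dp":[0,0,-0.03],"delta_rot":[0,0,0]},{"dp":[0,0,-0.08],"delta_rot":[0,0,0]},{"dp":[0,0,-0.13],"delta_rot":[0,0,0]},{"dp":[0,0,-0.18],"delta_rot":[0,0,0]},{"dp":[0,0,-0.22],"delta_rot":[0,0,0]},{"dp":[0,0,-0.22],"delta_rot":[0,0,0]},{"dp":[0,0,-0.22],"delta_rot":[0,0,0]}]'
```

```text
clock: 7.8
tcp_pos: [0.4434, -0.1704, 0.009]
orientation: [0.369, 3.119, 0.001]
contact_force: [-1.6, 1.9, 8.1]
grip_width: 0.0328
gripper_force: 69.6
clock: 8.68
tcp_pos: [0.4421, -0.1699, 0.2274]
orientation: [-0.369, -3.119, -0.001]
contact_force: [-1.0, 0.0, -2.0]
grip_width: 0.033
gripper_force: 70.5
```

Run:
```python
from h import *
n=R.from_euler('z',.336).apply([-np.sin(.386),0,np.cos(.386)])
N=np.array([.589,.138,.138])
dp,dr=go(N+n*.077,frame(.336,.386,True)); print(N+n*.077)
R_=R.from_rotvec(dr)
```

```text
dp [-0.0466  0.318   0.0182] rot [-0.1095 -0.3766 -0.5645] deg 39.4 mm 321.9
[0.56163165 0.12844181 0.20933453]
```

```bash
python3 -m handwheel '[{"dp":[-0.007,0.045,-0.01],"delta_rot":[-0.016,-0.054,-0.081]},{"dp":[-0.014,0.09,-0.02],"delta_rot":[-0.031,-0.108,-0.161]},{"dp":[-0.021,0.135,-0.02],"delta_rot":[-0.047,-0.161,-0.242]},{"dp":[-0.028,0.18,-0.02],"delta_rot":[-0.063,-0.215,-0.323]},{"dp":[-0.035,0.225,-0.02],"delta_rot":[-0.078,-0.269,-0.403]},{"dp":[-0.042,0.27,-0.01],"delta_rot":[-0.094,-0.323,-0.484]},{"dp":[-0.047,0.318,0],"delta_rot":[-0.11,-0.377,-0.565]},{"dp":[-0.047,0.318,0.018],"delta_rot":[-0.11,-0.377,-0.565]},{"dp":[-0.047,0.318,0.018],"delta_rot":[-0.11,-0.377,-0.565]},{"dp":[-0.047,0.318,0.018],"delta_rot":[-0.11,-0.377,-0.565]}]'
python3 - <<'E'
from h import *
from bench import vision,status
import pickle
F={n:vision.grab_frame(n) for n in("wrist","side")};pickle.dump(F,open("f4.pkl","wb"))
cv2.imwrite("pics/w4.png",F["wrist"]["img"]);o=status.get_obs();print(o["tcp_pos"],o["orientation"],o["contact_force"])
E
```

```text
clock: 9.93
tcp_pos: [0.5626, 0.1268, 0.2097]
orientation: [-0.46, 2.721, 0.088]
contact_force: [0.7, -0.5, -1.0]
grip_width: 0.0329
gripper_force: 70.5
[0.56314471 0.12706454 0.21064672] [-0.45981239  2.71912849  0.08912558] [ 0.79325692 -0.10028291 -1.37184774]
```

View pics/w4.png

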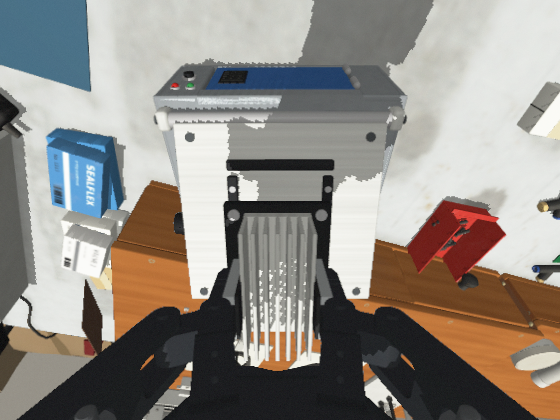

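The wrist view shows plate screws at (191,136), (371,136), (203,290), (360,291), the ledge bar at x 227–334, y 160–170, and the module's downhill base edge near y=203, x 224–331. I'll compute the alignment.

Run:
```python
import pickle;from h import *
from bench import status
np.set_printoptions(precision=4,suppress=True)
F=pickle.load(open("f4.pkl","rb"));f=F["wrist"];g=cv2.cvtColor(f["img"],cv2.COLOR_BGR2GRAY)
# refine screws (dark blobs) by weighted centroid
S=[]
for x,y in((191,136),(371,136),(203,290),(360,291)):
    w=g[y-8:y+9,x-8:x+9].astype(float);w=np.clip(np.median(w)-30-w,0,None);yy,xx=np.mgrid[-8:9,-8:9]
    S.append((x+(w*xx).sum()/w.sum(),y+(w*yy).sum()/w.sum()))
S=np.array(S);print(S)
o,d=rays(f,S)
# plate normal from PnP on the 130 mm square of screws (near-y, near+y, far-y, far+y)
for L,W in((.130,.131),(.132,.132)):
    obj=np.array([(-L/2,-W/2,0),(-L/2,W/2,0),(L/2,-W/2,0),(L/2,W/2,0)])
    ok,rv,tv=cv2.solvePnP(obj,S,K(f),np.array(f["distortion"]))
    T=np.array(f["world_from_camera"]);A=T[:3,:3]@np.diag([1,-1,-1.])
    Rw=A@cv2.Rodrigues(rv)[0];tw=A@tv[:,0]+T[:3,3];e=R.from_matrix(Rw).as_euler('ZYX');print(L,W,"centre",tw,"yaw,pitch,roll",e)
# fixed plane model
Rs=(R.from_euler('z',.336)*R.from_euler('y',-.386)).as_matrix()
c=np.array([.5875,.137,.1385])
def pl(px,h): return (onplane(f,px,c+Rs[:,2]*h,Rs[:,2])-c)@Rs
print("screws",pl(S,0));
print("ledge inner top",pl([(227,170),(334,170)],.005),"outer top?",pl([(227,160),(334,160)],.005))
ob=status.get_obs();Rt=R.from_rotvec(ob["orientation"]).as_matrix()
print("tool vs stage rotvec",R.from_matrix(Rs.T@Rt@frame(0,0,True).T).as_rotvec())
for h in(.001,.007):
    p=ob["tcp_pos"]+Rt[:,2]*h; print(h,(onplane(f,[(224,203),(331,203)],p,Rt[:,2])-p)@Rt)
q=g[150:215,:];print("col 280",g[150:215,280]);print("row165",np.where(g[165,215:345]<60)[0][[0,-1]]+215,"row203-210",[ (np.where(g[y,215:345]<60)[0][[0,-1]]+215) for y in(204,208,212)])
```

```text
[[189.357  136.7185]
 [370.4361 136.6058]
 [205.9573 292.418 ]
 [357.4678 293.096 ]]
0.13 0.131 centre [0.5875 0.1375 0.1388] yaw,pitch,roll [ 0.3472 -0.4017  0.0207]
0.132 0.132 centre [0.5891 0.1382 0.1371] yaw,pitch,roll [ 0.3474 -0.393   0.0206]
screws [[-0.0649 -0.0651  0.    ]
 [-0.065   0.0654 -0.    ]
 [ 0.0659 -0.0634 -0.    ]
 [ 0.0666  0.0676 -0.    ]]
ledge inner top [[-0.0416 -0.0384  0.005 ]
 [-0.0416  0.0396  0.005 ]] outer top? [[-0.0489 -0.038   0.005 ]
 [-0.0489  0.0391  0.005 ]]
tool vs stage rotvec [-0.0012 -0.0018 -0.0007]
0.001 [[ 0.041  -0.0273 -0.    ]
 [ 0.041   0.0268  0.    ]]
0.007 [[ 0.0392 -0.0285 -0.    ]
 [ 0.0392  0.0279  0.    ]]
col 280 [149 148 152 152 151 150 150 148 144  57  27  30  32  28  26  27  26  25
  22  27  85 150 149 149 147 148 145 146 147 149 148 148 147 148 144 145
 145 145 147 148 150 149 148 149 151 153 150 149 151 151 147  22  22  25
  31  29  27  24  28  26  30  25  28 112 110]
row165 [227 333] row203-210 [array([224, 331]), array([224, 330]), array([224, 330])]
```

Run:
```python
from h import *
Rs=(R.from_euler('z',.338)*R.from_euler('y',-.39)).as_matrix()
N=np.array([.5875,.137,.1385])+Rs@[.0025,.0006,0]
print(N)
for h in(.015,.007,.004): go(N+Rs[:,2]*h,frame(.338,.39,True))
```

```text
[0.58948248 0.1383328  0.13945047]
dp [0.0005 0.002  0.0617] rot [-0.0019 -0.0022 -0.0026] deg 0.2 mm 61.7
dp [0.0005 0.002  0.0697] rot [-0.0019 -0.0022 -0.0026] deg 0.2 mm 69.7
dp [0.0005 0.002  0.0727] rot [-0.0019 -0.0022 -0.0026] deg 0.2 mm 72.7
```

```bash
python3 -m handwheel '[{"dp":[0,0.002,0.02],"delta_rot":[-0.002,-0.002,-0.003]},{"dp":[0,0.002,0.04],"delta_rot":[-0.002,-0.002,-0.003]},{"dp":[0,0.002,0.052],"delta_rot":[-0.002,-0.002,-0.003]},{"dp":[0,0.002,0.059],"delta_rot":[-0.002,-0.002,-0.003]},{"dp":[0,0.002,0.059],"delta_rot":[-0.002,-0.002,-0.003]},{"dp":[0,0.002,0.059],"delta_rot":[-0.002,-0.002,-0.003]}]'
python3 - <<'E'
from h import *
from bench import vision,status
import pickle
f=vision.grab_frame("wrist");pickle.dump(f,open("f5.pkl","wb"))
s=vision.grab_frame("side")
a=cv2.resize(f["img"][130:310,180:390],None,fx=2.1,fy=2.1,interpolation=cv2.INTER_CUBIC)
b=cv2.resize(s["img"][195:315,215:325],(int(110*a.shape[0]/120),a.shape[0]),interpolation=cv2.INTER_CUBIC)
im=np.hstack([a,b]);print(im.shape);cv2.imwrite("pics/w5.png",im)
go((.58948,.13833,.13945),frame(.338,.39,True))
E
```

```text
clock: 10.78
tcp_pos: [0.5835, 0.1369, 0.1562]
orientation: [-0.466, 2.716, 0.092]
contact_force: [0.8, -0.4, -2.1]
grip_width: 0.0324
gripper_force: 70.5
(378, 787, 3)
dp [ 0.0008 -0.0008  0.0179] rot [0.0007 0.0004 0.0017] deg 0.1 mm 17.9
```

View pics/w5.png

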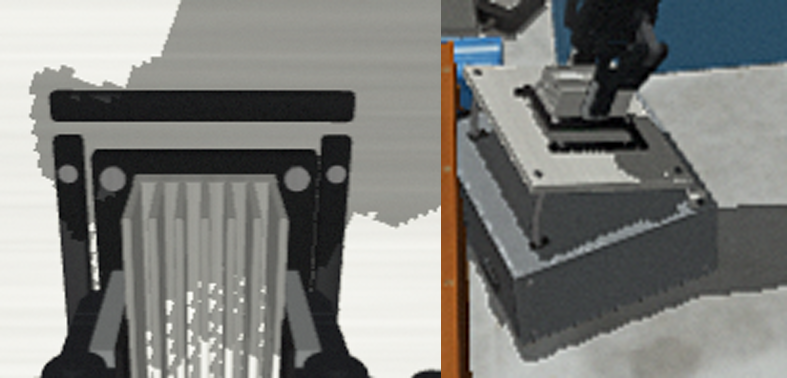

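The module lies inside the rails (rail inner faces 84/320, base 92–317 in the crop) and clear of the ledge at y=122; it needs about 0.7 mm to the left. Lowering onto the pins.

```bash
python3 -m handwheel '[{"dp":[0,-0.0007,0.003],"delta_rot":[0,0,0.001]},{"dp":[0,-0.0007,0.006],"delta_rot":[0,0,0.001]},{"dp":[0,-0.0007,0.007],"delta_rot":[0,0,0.001]},{"dp":[0,-0.0007,0.007],"delta_rot":[0,0,0.001]}]'
python3 -m handwheel '[{"dp":[0,0,0.001],"delta_rot":[0,0,0]},{"dp":[0,0,0.002],"delta_rot":[0,0,0]},{"dp":[0,0,0.002],"delta_rot":[0,0,0]}]'
python3 -m handwheel '[{"dp":[0,0,0.001],"delta_rot":[0,0,0]},{"dp":[0,0,0.002],"delta_rot":[0,0,0]},{"dp":[0,0,0.002],"delta_rot":[0,0,0]}]'
```

```text
clock: 11.38
tcp_pos: [0.586, 0.1372, 0.149]
orientation: [-0.465, 2.717, 0.092]
contact_force: [-0.6, -0.1, -2.3]
grip_width: 0.0331
gripper_force: 70.5
clock: 11.75
tcp_pos: [0.5868, 0.1375, 0.1475]
orientation: [-0.465, 2.717, 0.092]
contact_force: [-1.6, -0.1, -0.3]
grip_width: 0.0331
gripper_force: 70.6
clock: 12.12
tcp_pos: [0.5875, 0.1377, 0.1456]
orientation: [-0.465, 2.717, 0.092]
contact_force: [-3.7, -1.4, 3.2]
grip_width: 0.0329
gripper_force: 71.0
```

```bash
for i in 1 2; do python3 -m handwheel '[{"dp":[0,0,0.001],"delta_rot":[0,0,0]},{"dp":[0,0,0.001],"delta_rot":[0,0,0]},{"dp":[0,0,0.001],"delta_rot":[0,0,0]}]' | head -4; python3 -c "
from bench import status;o=status.get_obs();print(o['moment'],o['contact_force'])"; done
```

```text
clock: 12.5
tcp_pos: [0.5878, 0.1378, 0.1447]
orientation: [-0.465, 2.717, 0.092]
contact_force: [-4.4, -1.8, 5.4]
[-0.20626695  0.68484055  0.03046546] [-4.35420628 -1.75495719  5.38878484]
clock: 12.88
tcp_pos: [0.5879, 0.1379, 0.1444]
orientation: [-0.464, 2.717, 0.093]
contact_force: [-12.8, -2.8, 15.6]
[-0.25210757  1.12746208  0.03468589] [-12.75785191  -2.81350138  15.62129355]
```

```bash
cat > rd.py <<'E'
from h import *
from bench import status
o=status.get_obs();Rs=(R.from_euler('z',.338)*R.from_euler('y',-.39)).as_matrix();Rt=R.from_rotvec(o["orientation"]).as_matrix()
np.set_printoptions(precision=4,suppress=True)
e=R.from_matrix(Rt@frame(0,0,True).T).as_euler('ZYX')
print("pos stage",(o["tcp_pos"]-[.58948,.13833,.13945])@Rs,"F",(o["contact_force"]+[0,0,2])@Rs,"M",o["moment"]@Rs,"yaw/pitch/roll",e,o["clock"])
E
python3 rd.py; python3 -m handwheel '[{"dp":[0,0,0.0007],"delta_rot":[0,0,0]},{"dp":[0,0,0.0007],"delta_rot":[0,0,0]},{"dp":[0,0,0.0007],"delta_rot":[0,0,0]},{"dp":[0,0,0.0007],"delta_rot":[0,0,0]}]'|head -1; python3 rd.py
```

```text
pos stage [0.0004 0.0001 0.0052] F [-5.2957  1.5762 21.2287] M [ 0.139   1.1473 -0.0196] yaw/pitch/roll [ 0.3384 -0.3897  0.0011] 12.875
clock: 13.38
pos stage [0.0003 0.0001 0.0052] F [-7.2574  2.3123 30.7981] M [0.1397 1.5062 0.0368] yaw/pitch/roll [ 0.3382 -0.3899  0.0016] 13.375
```

```bash
python3 -m handwheel '[{"dp":[0,0,0],"delta_rot":[0,0.01,0]},{"dp":[0,0,0],"delta_rot":[0,0.01,0]},{"dp":[0,0,0],"delta_rot":[0,0.01,0]}]'|head -1; python3 rd.py;python3 -m handwheel '[{"dp":[0,0,0],"delta_rot":[0,-0.02,0]},{"dp":[0,0,0],"delta_rot":[0,-0.02,0]},{"dp":[0,0,0],"delta_rot":[0,-0.02,0]}]'|head -1; python3 rd.py; python3 -m handwheel '[{"dp":[0,0,0],"delta_rot":[0,0.01,0]},{"dp":[0,0,0],"delta_rot":[0,0.01,0]},{"dp":[0,0,0],"delta_rot":[0,0.01,0]}]'|head -1; python3 rd.py
```

```text
clock: 13.75
pos stage [0.0003 0.0001 0.0054] F [-8.3596  1.7545 33.8805] M [0.1956 1.4212 0.055 ] yaw/pitch/roll [ 0.338  -0.3799  0.0018] 13.75
clock: 14.12
pos stage [0.0005 0.0001 0.0051] F [-6.0345  2.6672 30.0395] M [0.0116 1.8251 0.0537] yaw/pitch/roll [ 0.3382 -0.3999  0.0016] 14.125
clock: 14.5
pos stage [0.0003 0.0001 0.0052] F [-7.1048  2.3996 31.2714] M [0.1136 1.5305 0.0712] yaw/pitch/roll [ 0.3382 -0.3898  0.0016] 14.5
```

```bash
for k in 1 2 3; do python3 -m handwheel '[{"dp":[0,0,0],"delta_rot":[0,-0.01,0]},{"dp":[0,0,0],"delta_rot":[0,-0.01,0]},{"dp":[0,0,0],"delta_rot":[0,-0.01,0]}]'|head -1; python3 rd.py;done
```

```text
clock: 14.88
pos stage [0.0005 0.0001 0.0051] F [-6.0026  1.337  30.3241] M [0.0359 1.8249 0.0438] yaw/pitch/roll [ 0.3382 -0.3999  0.0016] 14.875
clock: 15.25
pos stage [0.0006 0.0001 0.0051] F [-4.4352  0.766  31.3496] M [-0.0092  2.1687 -0.0138] yaw/pitch/roll [ 0.3381 -0.4099  0.0017] 15.25
clock: 15.62
pos stage [0.0008 0.0001 0.0051] F [-2.9692  0.3139 28.9113] M [ 0.1276  2.0261 -0.1475] yaw/pitch/roll [ 0.3377 -0.4203  0.0018] 15.625
```

```bash
python3 -m handwheel '[{"dp":[0,0,0],"delta_rot":[0,0.008,0]},{"dp":[0,0,0],"delta_rot":[0,0.015,0]},{"dp":[0,0,0.0003],"delta_rot":[0,0.015,0]},{"dp":[0,0,0.0003],"delta_rot":[0,0.015,0]},{"dp":[0,0,0.0003],"delta_rot":[0,0.015,0]},{"dp":[0,0,0.0003],"delta_rot":[0,0.015,0]}]'; python3 rd.py
python3 - <<'E'
from h import *
from bench import vision,status
np.set_printoptions(precision=4,suppress=True)
f=vision.grab_frame("wrist");g=cv2.cvtColor(f["img"],cv2.COLOR_BGR2GRAY)
print(g[160:225,280]);print([(y,''.join('#' if v<60 else '.' for v in g[y,205:350])) for y in(203,206,210)])
E
```

```text
clock: 16.38
tcp_pos: [0.5882, 0.138, 0.1443]
orientation: [-0.461, 2.702, 0.097]
contact_force: [-19.5, -5.2, 25.6]
grip_width: 0.033
gripper_force: 75.3
pos stage [0.0006 0.0001 0.005 ] F [-8.1137  1.5294 33.1783] M [ 0.1286  1.6865 -0.082 ] yaw/pitch/roll [ 0.3376 -0.4053  0.002 ] 16.375
[155 156 153 150 151 149 150 149 153 151 152 151 152 150 149 146 149 146
  84  21  27  26  29  27  30  29  26  26  20  27  27  26  25  27  56 152
 150 149 148 146 115  22  20  23  23  29  25  24  25  24  28  23  48 112
 113 114 123 148 149 148 148 149 148 138 140]
[(203, '###########........###########################################################################################################........###########'), (206, '###########........############################################################################################################.......###########'), (210, '###########........######........###############################################################################.........#####.......############')]
```

```bash
python3 -m handwheel '[{"dp":[0,0,0],"delta_rot":[0,0,0]},{"dp":[0,0,0],"delta_rot":[0,0,0]},{"dp":[0,0,0],"delta_rot":[0,0,0]}]'|head -1; python3 rd.py; python3 -c "
from bench import r;print(r.hand_in())"
```

```text
clock: 16.8
pos stage [0.0006 0.0001 0.005 ] F [-7.5138  2.2544 32.9253] M [ 0.1638  1.7475 -0.0718] yaw/pitch/roll [ 0.3376 -0.4054  0.002 ] 16.8
the job is handed in; nothing more can be done
None
```

I handed the job in at 16.8 s: the door is shut on its catch, and the module is in the nest, still gripped and pressed down with about 33 N. The force jump at the end of about 4 mm of pin travel shows the pins are fully in, but that the base lies flat all over is inferred from force and tilt probing rather than seen, and the judge's result was not shown.

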